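# Bring the studio's torsion balance to level and keep it there

### The arm

A 6-joint arm with a two-finger parallel gripper is mounted at the origin on the work surface. World frame = base frame: x ahead of the robot, y to its left, z up, the work surface at z = 0. Lengths are in m, angles in rad, forces in N, time in s.
With the tool pointing down it reaches from about 0.375 to 0.975 m from the base axis. Payload 3.8 kg.
Tool frame: the origin (TCP) lies at the very end of the fingers, on their centre line; the grasp point (between the pads) lies 19 mm behind it; z points along the fingers, y is the line along which they close (so a half turn about z gives the same grasp; the last joint's range is limited). The gripper opens to 85 mm and grips with 20 to 120 N. Pads are 22 mm wide; open, the fingers measure 114 mm over their backs; the gripper's body (76 mm by 85 mm) begins 54 mm behind the grasp point. The pads swing forward as they close: fully open they stand 13 mm farther back than shut.
Start: joints at [-0.037, 0.264, 1.604, -0, 1.274, -0.037], TCP at [0.675, -0, 0.231] pointing down, gripper open.
Joint ranges: [-2.63, 2.63], [-0.94, 2.18], [0.31, 2.57], [-1.31, 4.45], [0, 2.66], [-2.55, 2.55]. Speed limits (rad/s): [2.57, 2.57, 3.14, 3.14, 3.14, 3.14].

### API

Orientations are given as a rotation vector (axis times angle).
In Python, from workcell import bot, vision gives the robot as it stands. The module is installed in compiled form; this text tells all that it offers.
- The arm moves only by the tool play_rows, never from a script. Its argument "moves" is a list that holds one entry, the list of rows, each a list of 7 numbers: the turn, a rotation vector about the tool's x, y, z as a fraction of full scale, then the shift along the tool's x, y, z as a fraction of full scale, then the finger opening in mm, from 0 to 85.4. In form: [[[ax, ay, az, x, y, z, jaw], ...]]. A call has 1 to 5 rows; each row shifts and turns the commanded pose from where the row before left it, along the tool's axes as they then stand; what a row does not reach is not made up. Full scale, the value 1, is 0.1 m for a shift and 0.5 rad for a turn. A row lasts 1/12 s, in which the tool goes at most 41.7 mm and 7.16 degrees, less where a joint would pass 70% of its speed; a pose out of reach is approached as far as the arm can. A call with a number of a shift or a turn outside -1 to 1 is refused whole. A call with a gripper value outside its range is refused whole. The fingers move at their own pace and stop on an object; "newtons" is the grip in N (left out, the last holds). Time passes only in rows, so rows that do not move let the fingers close. It gives the time, the measured TCP pose, the force, the opening and the grip force at its end, in the units of the state.
- bot.read_state(): the state, without advancing time (a new reading comes with each control period).
- vision.read_camera(name): name is "scene" or "side" or "wrist"; returns a dict with "image" (480x640x3 uint8, red, green, blue), "depth" (480x640 float32, m along the optical axis (not along the pixel's ray), 0 where there is no reading), "K" (3x3 intrinsics, pixels), "R" (3x3) and "t" (3): a world point X has camera coordinates R X + t. Camera axes: x right, y down, z forward; pixel columns grow to the right and rows downward; lengths in m; the calibration is good to about 2 mm. A picture is of the moment at which its call begins.
- bot.finish_job(): hands the job in; it is judged then, once.
The state is a dict: "time": time; "q": joint angles; "joint_vel": joint speeds; "joint_torque": joint torques, N m; "tool_pos": TCP position; "tcp_rot": TCP orientation; "wrist_force": force on the tool from outside, world axes, zero at the start; "torque": the same for the moment, N m; "width": opening from 0.0 (shut) to 1.0 (fully open); "grip_force": force on a finger pad.
Only numpy, scipy, OpenCV 4.12 (cv2) and the standard library are available. Lean on these libraries where they do the work, as an engineer would, in place of code of your own. Each camera call takes 0.05 s, during which the arm holds its last target. There are 200 camera calls.

### The job

Weigh the glaze jar on the torsion balance: take the wooden handle of its spring lever and, through it alone, raise the beam smoothly from its rest until the pointer stands at the long middle mark, without letting it swing over to the other stop, and keep it there for at least eight seconds so that the weight can be read. The beam is top-heavy and tips away by itself, so keep correcting; finish still holding the handle with the pointer steady at the mark. Do not touch the bar, the jar or the weight, and leave the things standing around alone.

Things in the scene. Friction and masses are not known exactly. Their poses are not given: they have to be found in the camera images.
- balance: Fixed wooden base board, 150 x 550 x 18 mm, with a grey column carrying the beam. Origin on the table under the pivot; x from the robot's side to the column's side, y along the beam towards the jar, z up; some yaw. Column (60 mm wide, x 33 to 67, top z 187 mm) and slim gate post (y 100, x 26 to 38, top z 218 mm) are behind the beam; the side towards -x and the space above are free.
- pivot (a point): Turning point of beam and lever, 160 mm above the table; both turn about the line through it along the balance's x. Dynamics, A = beam + lever: I*acc = k*(A - beam) + G*beam - T - c*speed; I = 0.043 kg m2, k = 0.30 N m/rad (coil spring), G = 0.39 N m/rad (top-heavy), c = 0.01, friction below 0.001 N m, T = 9.81 x 0.18 m x (jar mass - weight mass) + 0.016, unknown, 0.08 to 0.21 N m.
- beam (a joint): Tilt of the beam, rad: 0 is level, pointer at the long middle mark; positive raises the jar's end (+y) and lowers the pointer. Stops at -0.28 (jar down, its rest at the start) and +0.28. As G > k (see pivot) it has no stable rest between the stops while the lever is held still: it departs with a time constant of about 0.7 s.
- lever (a joint): Spring lever's angle relative to the beam, rad: wind-up of the coil spring, 0.30 N m per rad. Near 0 when free; positive leans the handle to -y and lifts the jar's end. Beam + lever = A, the lever's angle from upright. Range +-1.6. To lift the beam off its rest A must reach about 0.3 to 0.8, then go back some way at once; to balance level A is about 0.27 to 0.71.
- handle: Round wooden handle pin, 22 mm diameter, along the balance's x from -86 to -34 mm. Origin at the grip: at lever angle A from upright it is at (-64, -120 sin A, 160 + 120 cos A) mm in the balance's frame. Steel lever strip 14 x 6 mm at x -34 to -28. Pinch the pin from above, fingers closing along the balance's y; it can roll between the fingers.
- bar: Aluminium beam bar, 420 mm long along y, 18 mm wide, 12 mm thick, with steel pans and a thin pointer at its -y end. Origin at the pivot; turns with the beam. Not to be touched.
- jar: White lidded glaze jar, 82 mm diameter, 82 mm high, nominally 0.62 kg, the true mass is hidden (0.577 to 0.651). Locked on the beam's pan 180 mm from the pivot at +y. Origin at the centre of its underside, 10 mm above the beam's middle line. Not to be touched.
- weight: Flat steel weight, 64 mm diameter, 22 mm high, 0.54 kg, fixed on the pan 180 mm from the pivot at -y. Origin at the centre of its underside. Not to be touched.
- pointer_tip (a point): Tip of the dark pointer at the beam's -y end, 253 mm from the pivot; it moves up and down in front of the scale.
- zero_mark (a point): Inner end of the scale's long middle mark, 259 mm from the pivot, at pivot height, on the white upright scale plate at -y; shorter marks stand above and below every 24.5 mm.
- bowl: Bystander: blue bowl, 120 mm across, 55 mm high, to the robot's left. Origin under its centre.
- mug: Bystander: terracotta mug, 80 mm across, 90 mm high, behind the balance. Origin under its centre.
- tub: Bystander: closed grey tub, 80 mm across, 80 mm high, behind the balance. Origin under its centre.
- scraper: Bystander: scraper lying flat to the robot's right. Origin at its underside.

How it is judged:
On the way:
1. pointer at the middle mark (beam within 0.1 rad of level) for 7.5 s, handle held (value of joint beam between -0.1 and 0.1 rad and contact force between the fingers and handle above 0.5 N), for 7.5 s.
At the end, for the whole second after the job is handed in: The handle is still held in the fingers and, through the second after the program ends with the arm kept as it was, the beam stays within 0.17 rad of level (value of joint beam between -0.17 and 0.17 rad and contact force between the fingers and handle above 0.5 N); the arm keeps its last pose, push and grip.
It fails at once if the beam swings over to the other stop (beyond +0.23 rad) (value of joint beam above 0.23 rad).
It fails at once if the beam is jerked or dropped (faster than 1.2 rad/s) (velocity of joint beam above 1.2 rad/s or velocity of joint beam below -1.2 rad/s).
It fails at once if the robot touches the bar, the jar or the weight (contact force between any of the fingers, the arm and bar above 1 N or contact force between any of the fingers, the arm and jar above 1 N or contact force between any of the fingers, the arm and weight above 1 N).
It fails at once if a bystander is moved (distance of any of bowl, mug, tub, scraper from where it was at the start of the episode above 0.03 m).
It also fails if it takes over 61 s, if anything falls off the work surface, if the arm or the gripper's body presses on something with over 40 N, if the wrist force passes 120 N, or if a joint passes its speed limit or range.

## Working session

There is one attempt and no reset: what is moved stays moved. The work goes in short steps, Python scripts to look and compute and a tool call to move; the robot and the scene stay as the last step left them, time stands still between calls to the robot, and variables do not carry over. Pictures are saved under pics/ and viewed, at most 10 in all, crops included, and the job is handed in when it is done.

Besides the shell and the picture viewer there is one more tool, called in YAML: its name, and indented under it one key for each argument. play_rows: Moves the arm, as the interface text tells. Its arguments: {"type":"object","properties":{"moves":{"type":"array","items":{"type":"array","items":{"type":"array","items":{"type":"number"}}}},"newtons":{"type":"number"}},"required":["moves"]}

```bash
mkdir -p pics
python3 - <<'E'
from workcell import bot, vision
import cv2,numpy as np
s=bot.read_state();print({k:np.round(v,4) for k,v in s.items()})
ims=[]
for n in("scene","side"):
    c=vision.read_camera(n);np.savez(f"{n}0.npz",**c);cv2.imwrite(f"pics/{n}0.png",c["image"][:,:,::-1])
    print(n,c["K"].round(1).tolist(),c["R"].round(3).tolist(),c["t"].round(3).tolist(), (-c["R"].T@c["t"]).round(3))
E
```

```text
{'time': np.float64(0.0), 'q': array([-0.0369,  0.2647,  1.6054,  0.    ,  1.2737, -0.0369]), 'joint_vel': array([-0.001 ,  0.0003,  0.0005,  0.0007, -0.0002, -0.0009]), 'joint_torque': array([ 6.00000e-04, -5.15121e+01, -3.67309e+01, -0.00000e+00,
        1.31000e-02,  0.00000e+00]), 'tool_pos': array([0.6743, 0.    , 0.2299]), 'tcp_rot': array([-2.2203, -2.2203,  0.0024]), 'wrist_force': array([ 0.9019, -0.4429, -0.3452]), 'torque': array([-0.0025, -0.004 ,  0.0267]), 'grip_force': np.float64(0.0), 'width': np.float64(0.998)}
scene [[555.6, 0.0, 328.6], [0.0, 555.6, 244.3], [0.0, 0.0, 1.0]] [[0.17, 0.985, -0.007], [0.784, -0.14, -0.604], [-0.597, 0.097, -0.797]] [-0.067, -0.325, 2.144] [ 1.546 -0.189  1.511]
side [[607.2, 0.0, 326.1], [0.0, 607.2, 237.0], [0.0, 0.0, 1.0]] [[0.76, -0.65, -0.013], [-0.397, -0.448, -0.801], [0.514, 0.614, -0.598]] [-0.432, 0.36, 1.743] [-0.426 -1.19   1.326]
```

View pics/scene0.png

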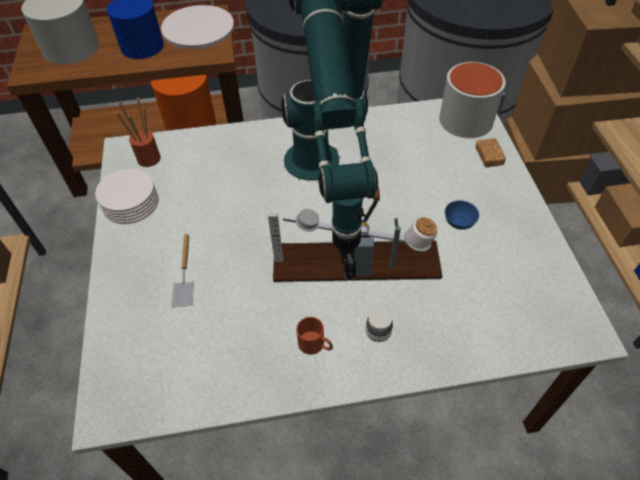

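View pics/side0.png

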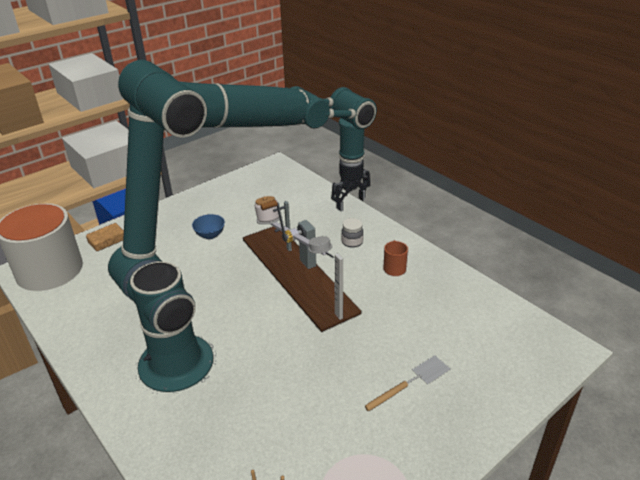

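The scene view shows the board at about (357,261), jar at (421,232), weight at (307,219) and scale plate at (276,240). In the side view the lever and handle stand near (270,203). Next I measure the board and the handle.

```bash
cat > h.py <<'E'
import numpy as np,cv2
def cloud(c):
    v,u=np.mgrid[0:480,0:640]; d=c["depth"]
    p=np.stack([u,v,np.ones_like(u)],-1)@np.linalg.inv(c["K"]).T*d[...,None]
    return (p-c["t"])@c["R"]
E
python3 - <<'E'
from h import *
for n in("scene","side"):
    c=dict(np.load(n+"0.npz"));P=cloud(c);im=c["image"];h=cv2.cvtColor(im,cv2.COLOR_RGB2HSV)
    m=(abs(P[...,2]-.018)<.012)&(c["depth"]>0)&(im.max(-1)<130)&(im[...,0]>im[...,2]+20.)&(abs(P[...,1])<.4)&(P[...,0]>.4)&(P[...,0]<1)
    k,l,s,_=cv2.connectedComponentsWithStats(m.astype(np.uint8));i=1+s[1:,4].argmax();q=P[l==i]
    r=cv2.minAreaRect(q[:,:2].astype(np.float32)*1000);print(n,len(q),s[i],r,np.median(q[:,2]))
    m=(P[...,2]>.09)&(P[...,2]<.35)&(c["depth"]>0)&(abs(P[...,1])<.4)&(P[...,0]>.4)&(P[...,0]<1)
    o=(h[...,0]>5)&(h[...,0]<25)&(h[...,1]>90)&m
    k,l,s,_=cv2.connectedComponentsWithStats(o.astype(np.uint8))
    for i in range(1,k):
        if s[i,4]>8: q=P[l==i];print(s[i],np.median(q,0).round(3),q.min(0).round(3),q.max(0).round(3))
c=dict(np.load("side0.npz"))["image"][170:340,220:380,::-1]
a=cv2.resize(c,None,fx=3,fy=3,interpolation=2)
b=dict(np.load("scene0.npz"))["image"][180:290,255:455,::-1]
b=cv2.resize(b,None,fx=1.6,fy=1.6,interpolation=2)
o=np.zeros((510,800,3),np.uint8);o[:,:480]=a;o[:176,480:800]=b;cv2.imwrite("pics/c1.png",o)
E
```

```text
scene 2259 [ 273  243   72   38 2259] ((482.8447265625, -84.02900695800781), (230.78294372558594, 151.66087341308594), 82.69982147216797) 0.01751383147934272
[374 188   5  12  36] [0.469 0.134 0.283] [0.445 0.124 0.271] [0.478 0.141 0.29 ]
[416 218  21  17 269] [0.539 0.279 0.187] [0.5   0.247 0.174] [0.572 0.312 0.203]
[362 221   6   6  21] [0.486 0.098 0.177] [0.474 0.09  0.17 ] [0.496 0.105 0.181]
[312 336   8   5  10] [ 0.808 -0.108  0.092] [ 0.801 -0.12   0.09 ] [ 0.812 -0.098  0.099]
side 4135 [ 243  227  118  103 4135] ((500.7726135253906, 72.54867553710938), (560.576904296875, 151.41946411132812), 81.39888763427734) 0.01826229922262176
[256 197  22  13 185] [0.503 0.254 0.199] [0.425 0.118 0.179] [0.563 0.309 0.289]
[285 230   8  13  59] [0.486 0.08  0.17 ] [0.469 0.068 0.139] [0.506 0.121 0.186]
[388 253   6   4   9] [ 0.732 -0.133  0.091] [ 0.727 -0.145  0.09 ] [ 0.735 -0.127  0.094]
```

View pics/c1.png

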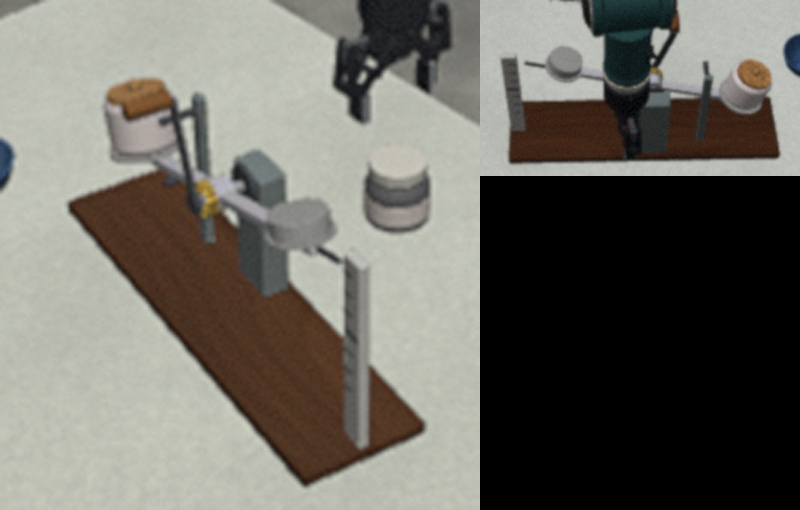

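The balance is close to the robot, with yaw about -8° and the handle near (0.44, 0.115, 0.275). I raise the tool and turn the jaws to close along the beam.

play_rows:
  moves:
    - [[0,0,-0.24,0,0,-0.38,85],[0,0,-0.24,0,0,-0.38,85],[0,0,-0.24,0,0,-0.38,85],[0,0,-0.24,0,0,-0.38,85],[0,0,-0.24,0,0,0,85]]

```text
time: 0.52
tool_pos: [0.6778, -0.0001, 0.3939]
tcp_rot: [1.451, 2.771, 0.01]
wrist_force: [-0.5, -0.1, 2.0]
width: 0.995
grip_force: 0.0
```

play_rows:
  moves:
    - [[0,0,-0.24,0,0,0,85],[0,0,-0.24,0,0,0,85],[0,0,-0.24,0,0,0,85],[0,0,-0.24,0,0,0,85],[0,0,-0.24,0,0,0,85]]

```text
time: 0.93
tool_pos: [0.6747, 0.0, 0.3825]
tcp_rot: [-0.57, -3.088, 0.0]
wrist_force: [0.3, -0.2, -0.8]
width: 0.992
grip_force: 0.0
```

play_rows:
  moves:
    - [[0,0,-0.24,0.3,0,0,85],[0,0,-0.2,0.3,0,0,85],[0,0,0,0.38,0,0,85],[0,0,0,0.38,0,0,85],[0,0,0,0,0,0,85]]

```text
time: 1.35
tool_pos: [0.5364, 0.0307, 0.3822]
tcp_rot: [-0.235, -3.127, -0.0]
wrist_force: [-0.0, 0.1, -0.3]
width: 0.999
grip_force: 0.0
```

Run:
```python
from workcell import bot, vision
from h import *
o=np.zeros((600,800,3),np.uint8)
for n in("scene","side","wrist"):
    c=vision.read_camera(n);np.savez(f"{n}1.npz",**c);P=cloud(c);im=c["image"];h=cv2.cvtColor(im,cv2.COLOR_RGB2HSV)
    ok=(c["depth"]>0)&(abs(P[...,1])<.45)&(P[...,0]>.3)&(P[...,0]<1)
    m=(abs(P[...,2]-.018)<.007)&ok&(im.max(-1)<130)&(im[...,0]>im[...,2]+20.)
    m=cv2.morphologyEx(m.astype(np.uint8),cv2.MORPH_OPEN,np.ones((3,3)))>0
    q=P[m];print(n,len(q))
    if len(q)>100:print(cv2.minAreaRect(q[:,:2].astype(np.float32)*1000),np.median(q[:,2]))
    print(c["K"].round(1).tolist(),(-c["R"].T@c["t"]).round(3),c["R"].round(2).tolist())
    O=(h[...,0]>5)&(h[...,0]<25)&(h[...,1]>90)&ok&(P[...,2]>.22)&(P[...,2]<.32)
    k,l,s,_=cv2.connectedComponentsWithStats(O.astype(np.uint8))
    for i in range(1,k):
        if s[i,4]>8: q=P[l==i];print(s[i],np.median(q,0).round(3),q.min(0).round(3),q.max(0).round(3))
f=lambda a,x:cv2.resize(a[:,:,::-1],x,interpolation=2)
o[:300,:400]=f(np.load("wrist1.npz")["image"],(400,300))
o[:300,400:]=f(np.load("scene1.npz")["image"][150:300,250:450],(400,300))
o[300:,:400]=f(np.load("side1.npz")["image"][170:335,210:430],(400,300))
cv2.imwrite("pics/c2.png",o)
```

```text
scene 3934
((506.09466552734375, 73.56597900390625), (543.7508544921875, 152.472412109375), 80.78650665283203) 0.017585959384038313
[[555.6, 0.0, 328.6], [0.0, 555.6, 244.3], [0.0, 0.0, 1.0]] [ 1.546 -0.189  1.511] [[0.17, 0.99, -0.01], [0.78, -0.14, -0.6], [-0.6, 0.1, -0.8]]
[373 185   6  15  77] [0.458 0.133 0.283] [0.428 0.122 0.274] [0.481 0.142 0.291]
side 3733
((606.2462768554688, 57.447174072265625), (556.1908569335938, 368.8645935058594), 82.15271759033203) 0.018434645943807053
[[607.2, 0.0, 326.1], [0.0, 607.2, 237.0], [0.0, 0.0, 1.0]] [-0.426 -1.19   1.326] [[0.76, -0.65, -0.01], [-0.4, -0.45, -0.8], [0.51, 0.61, -0.6]]
[261 200  17  10  86] [0.449 0.128 0.283] [0.422 0.111 0.27 ] [0.477 0.143 0.29 ]
wrist 24696
((629.1757202148438, 54.896636962890625), (547.8367919921875, 404.6174011230469), 81.44112396240234) 0.018076640200538834
[[366.4, 0.0, 318.5], [0.0, 366.4, 236.4], [0.0, 0.0, 1.0]] [0.464 0.041 0.526] [[0.15, 0.99, 0.0], [0.94, -0.14, 0.3], [0.3, -0.05, -0.95]]
[ 440   26   45   93 3246] [0.45  0.132 0.283] [0.425 0.12  0.271] [0.478 0.148 0.288]
```

View pics/c2.png

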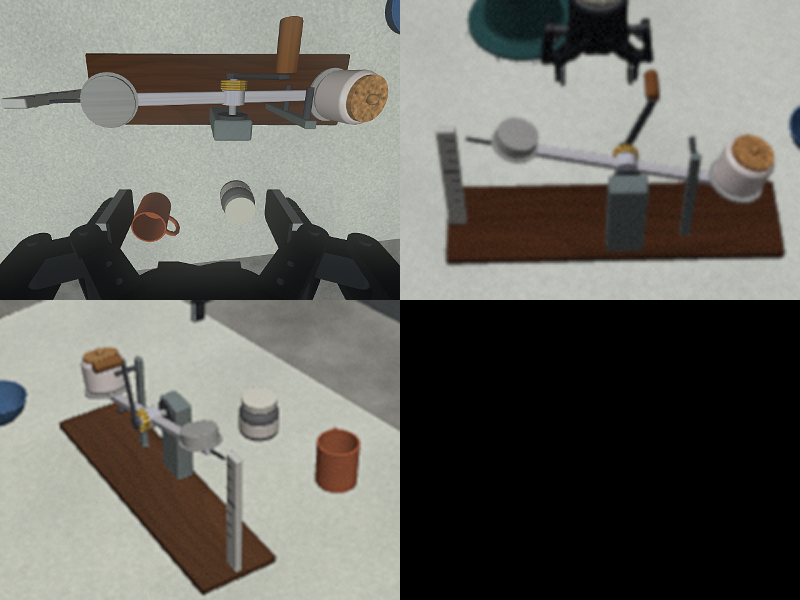

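The wrist view shows the handle at (290,45), bar, spring (233,90), column (232,125), jar and weight clearly. Next I get the pivot from the column top, the weight and the jar.

Run:
```python
from h import *
c=dict(np.load("wrist1.npz"));P=cloud(c);im=c["image"].astype(int);u=np.mgrid[0:480,0:640]
yaw=-.15;ex=np.array([np.cos(yaw),np.sin(yaw)]);ey=np.array([-ex[1],ex[0]])
ok=c["depth"]>0
def rep(name,m):
    k,l,s,_=cv2.connectedComponentsWithStats(m.astype(np.uint8))
    i=1+s[1:,4].argmax();q=P[l==i];b=np.c_[q[:,:2]@ex,q[:,:2]@ey,q[:,2]]
    print(name,s[i],"bx",np.percentile(b[:,0],[1,50,99]).round(4),"by",np.percentile(b[:,1],[1,50,99]).round(4),"z",np.percentile(b[:,2],[1,50,99]).round(4))
x,y=u[1],u[0]
R=lambda x0,x1,y0,y1:(x>x0)&(x<x1)&(y>y0)&(y<y1)&ok
rep("col",R(330,420,170,225)&(abs(P[...,2]-.187)<.005))
rep("weight",R(110,240,100,220)&(abs(P[...,2]-.225)<.035)&(np.ptp(im,axis=-1)<25)&(P[...,2]>.19))
rep("board",R(0,640,0,300)&(abs(P[...,2]-.018)<.006)&(im.max(-1)<130)&(im[...,0]>im[...,2]+15))
rep("spring",R(340,400,110,170)&(im[...,0]>im[...,2]+50))
rep("handle",R(430,500,15,130)&(im[...,0]>im[...,2]+30)&(P[...,2]>.25))
# yaw from board's near edge and handle axis
q=P[R(430,500,15,130)&(im[...,0]>im[...,2]+30)&(P[...,2]>.25)][:,:2].astype(np.float32);print("hdl",cv2.minAreaRect(q*1000))
m=R(0,640,0,300)&(abs(P[...,2]-.018)<.006)&(im.max(-1)<130)&(im[...,0]>im[...,2]+15)
print("brd",cv2.minAreaRect(P[m][:,:2].astype(np.float32)*1000))
print("ptr",P[200:215,2:12].reshape(-1,3).mean(0))
```

```text
col [363 187  23   7 120] bx [0.5133 0.5162 0.519 ] by [0.1526 0.1628 0.173 ] z [0.182  0.1834 0.186 ]
weight [ 111  116  129   89 7022] bx [0.4518 0.4831 0.5149] by [-0.0487  0.0005  0.0389] z [0.2017 0.2391 0.2488]
board [  136    86   308    62 14038] bx [0.4118 0.4399 0.487 ] by [-0.1199  0.0668  0.2643] z [0.0155 0.018  0.0202]
spring [352 128  44  16 554] bx [0.4611 0.4674 0.4738] by [0.1435 0.1605 0.1816] z [0.1463 0.1773 0.1812]
handle [ 440   26   45   92 3178] bx [0.4013 0.4254 0.4508] by [0.1899 0.1975 0.2098] z [0.2739 0.2833 0.286 ]
hdl ((451.0270690917969, 134.92140197753906), (22.5183048248291, 51.254722595214844), 81.19619750976562)
brd ((502.8521728515625, 74.24758911132812), (548.50732421875, 149.0240936279297), 81.44112396240234)
ptr [ 5.17094956e-01 -4.29988972e-01 -1.63105969e-04]
```

play_rows:
  moves:
    - [[0,0,0,0.35,0.3,0,85],[0,0,0,0.35,0.3,0,85],[0,0,0,0.34,0.3,0,85],[0,0,0,0,0,0.2,85],[0,0,0,0,0,0.2,85]]

```text
time: 1.92
tool_pos: [0.4631, 0.1269, 0.345]
tcp_rot: [0.231, 3.128, 0.003]
wrist_force: [1.0, -0.3, -0.2]
width: 0.997
grip_force: 0.0
```

Run:
```python
from workcell import bot, vision
from h import *
s=bot.read_state();p=s["tool_pos"];print(p,s["tcp_rot"],s["time"])
c=vision.read_camera("wrist");np.savez("wrist2.npz",**c);P=cloud(c);im=c["image"].astype(int)
yaw=-.15;ex=np.array([np.cos(yaw),np.sin(yaw)]);ey=np.array([-ex[1],ex[0]])
m=(P[...,2]>.25)&(P[...,2]<.3)&(im[...,0]>im[...,2]+30)&(c["depth"]>0)
k,l,st,_=cv2.connectedComponentsWithStats(m.astype(np.uint8))
for i in range(1,k):
    if st[i,4]>100:
        q=P[l==i];print(st[i],"bx",np.percentile(q[:,:2]@ex,[1,50,99]).round(4),"by",np.percentile(q[:,:2]@ey,[1,50,99]).round(4),q[:,2].max())
print("tool b",p[:2]@ex,p[:2]@ey)
cv2.imwrite("pics/w2.png",c["image"][:,:,::-1])
```

```text
[0.46309854 0.12692468 0.34500418] [2.30975949e-01 3.12820207e+00 2.63583840e-03] 1.9167
[ 312  188   36   89 2937] bx [0.4001 0.4232 0.4504] by [0.1906 0.2005 0.2111] 0.2865066516938095
tool b 0.43893106034086155 0.1947040302430699
```

View pics/w2.png

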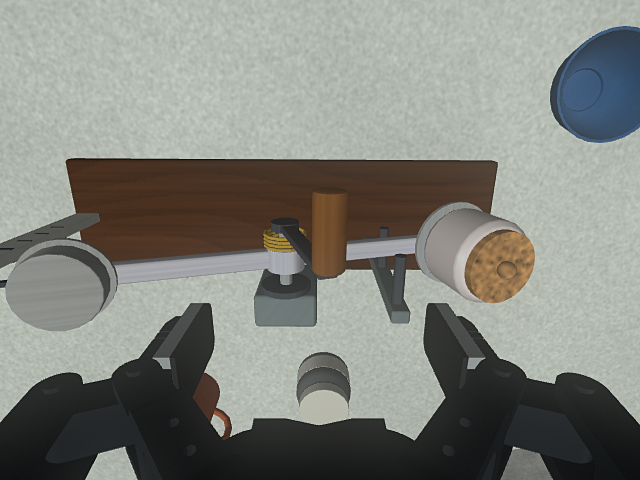

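The wrist picture shows the pin at (330,232) between the open fingers, weight disc at (60,285), bar and jar at (480,255). Descending and closing.

play_rows:
  moves:
    - [[0,0,0,0,0.02,0.3,85],[0,0,0,0,0,0.3,85],[0,0,0,0,0,0.26,85],[0,0,0,0,0,0,85],[0,0,0,0,0,0,45]]
  newtons: 30

```text
time: 2.38
tool_pos: [0.462, 0.1264, 0.2561]
tcp_rot: [-0.238, -3.129, 0.002]
wrist_force: [0.5, -0.4, 0.0]
width: 0.874
grip_force: 0.0
```

Run:
```python
from workcell import bot, vision
from h import *
s=bot.read_state();p=s["tool_pos"];print(p,s["tcp_rot"],s["time"],s["width"],s["wrist_force"])
yaw=-.15;ex=np.array([np.cos(yaw),np.sin(yaw)]);ey=np.array([-ex[1],ex[0]])
print("tool b",p[:2]@ex,p[:2]@ey)
```

```text
[0.46199839 0.12637301 0.25612249] [-2.37538443e-01 -3.12878094e+00  1.83126414e-03] 2.3833 0.8740387997412556 [ 0.49435896 -0.39574799  0.03997869]
tool b 0.4379257042886267 0.19399415208274806
```

play_rows:
  moves:
    - [[0,0,0,0.08,0.04,0,45],[0,0,0,0.08,0.03,0,45],[0,0,0,0,0,0,10],[0,0,0,0,0,0,10],[0,0,0,0,0,0,10]]
  newtons: 30

```text
time: 2.8
tool_pos: [0.4478, 0.1367, 0.2591]
tcp_rot: [0.236, 3.13, 0.002]
wrist_force: [-0.5, 1.7, 4.1]
width: 0.245
grip_force: 29.2
```

play_rows:
  moves:
    - [[0,0,0,0,0,0,10],[0,0,0,0,0,0,10],[0,0,0,0,0,0,10],[0,0,0,0,0,0,10],[0,0,0,0,0,0,10]]

```text
time: 3.22
tool_pos: [0.4478, 0.1367, 0.2591]
tcp_rot: [0.237, 3.131, 0.003]
wrist_force: [-2.2, 1.7, 5.4]
width: 0.248
grip_force: 29.5
```

Run:
```python
from workcell import bot, vision
from h import *
s=bot.read_state();p=s["tool_pos"];print(p,s["tcp_rot"],s["time"],s["width"],s["wrist_force"],s["grip_force"])
yaw=-.15;ex=np.array([np.cos(yaw),np.sin(yaw)]);ey=np.array([-ex[1],ex[0]])
print("tool b",p[:2]@ex,p[:2]@ey)
o=np.zeros((600,800,3),np.uint8)
f=lambda a,x:cv2.resize(a[:,:,::-1],x,interpolation=2)
C={n:vision.read_camera(n) for n in("wrist","scene","side")}
for n in C:np.savez(n+"3.npz",**C[n])
o[:300,:400]=f(C["wrist"]["image"],(400,300))
o[:300,400:]=f(C["scene"]["image"][150:300,250:450],(400,300))
o[300:,:400]=f(C["side"]["image"][170:335,210:430],(400,300))
cv2.imwrite("pics/c3.png",o)
```

```text
[0.4477872  0.13671995 0.25908109] [2.36544081e-01 3.13074064e+00 2.68141127e-03] 3.2167 0.24801489044754138 [-2.18416415  1.72482047  5.35708437] 29.45755362510681
tool b 0.42232785653488386 0.2021012138776486
```

View pics/c3.png

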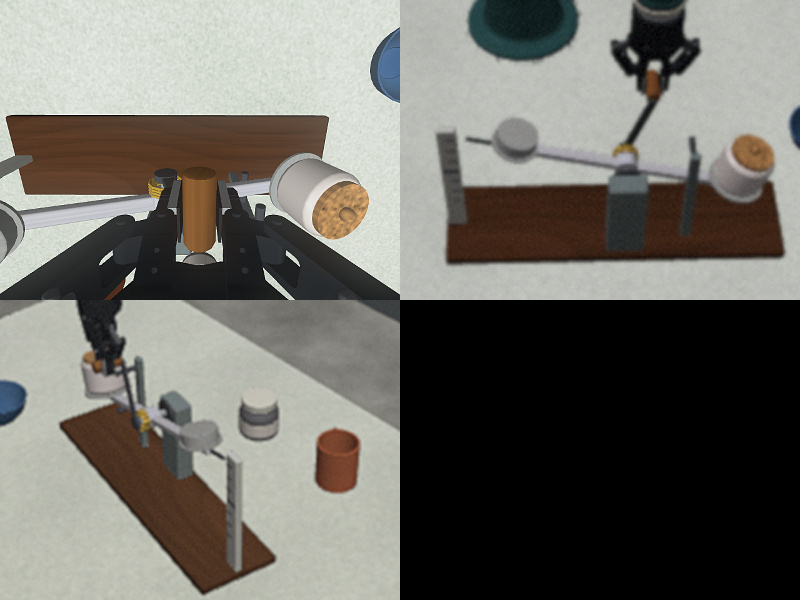

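The pin is held (width 0.248, grip 29 N), and the bar is visible in the wrist and scene views. I build a beam estimator from the slope of the bar's top surface in depth.

```bash
cat >> h.py <<'E'
yaw=-.15;ex=np.array([np.cos(yaw),np.sin(yaw)]);ey=np.array([-ex[1],ex[0]])
PX,PY=.486,.163   # pivot in balance axes (bx,by)
def beam(c,dbg=False):
    P=cloud(c);x=P[...,:2]@ex-PX;y=P[...,:2]@ey-PY;z=P[...,2]
    m=(c["depth"]>0)&(abs(x)<.007)&(abs(y)>.03)&(abs(y)<.135)&(abs(z-.166)<.06)
    y,z=y[m],z[m]
    if len(y)<30: return None
    b,_,w=max(((t,o,(abs(z-t*y-o)<.003).sum()) for t in np.linspace(-.36,.36,73) for o in(.164,.167,.170)),key=lambda r:r[2])
    a=np.array([b,_])
    for i in range(4):
        k=abs(z-np.polyval(a,y))<(.004 if i<2 else .003);a=np.polyfit(y[k],z[k],1)
    r=z[k]-np.polyval(a,y[k])
    if dbg: print(k.sum(),len(y),"L",(y[k]<0).sum(),"off",a[1].round(4),"rms",r.std().round(4))
    # slope with fixed offset
    return np.arctan(a[0]),np.arctan(np.sum(y[k]*(z[k]-.166))/np.sum(y[k]**2)),int(k.sum())
E
python3 - <<'E'
from h import *
for n in("wrist1","wrist2","wrist3","scene0","scene1","scene3","side0","side3"): print(n,beam(dict(np.load(n+".npz")),True))
E
```

```text
3089 3299 L 1890 off 0.1664 rms 0.0007
wrist1 (np.float64(-0.27975081515894146), np.float64(-0.28084659739288736), 3089)
2878 3092 L 1958 off 0.1664 rms 0.0007
wrist2 (np.float64(-0.2792892669435577), np.float64(-0.28057600147411194), 2878)
4134 4285 L 3300 off 0.1665 rms 0.0007
wrist3 (np.float64(-0.27938718176785415), np.float64(-0.28151282384878495), 4134)
82 154 L 29 off 0.1651 rms 0.0016
scene0 (np.float64(-0.2817892187515489), np.float64(-0.2821917176618994), 82)
147 240 L 88 off 0.1647 rms 0.0016
scene1 (np.float64(-0.2852823947179215), np.float64(-0.2821801765145382), 147)
138 221 L 83 off 0.1656 rms 0.0016
scene3 (np.float64(-0.28242222796298255), np.float64(-0.2812367524916966), 138)
70 108 L 39 off 0.1668 rms 0.0014
side0 (np.float64(-0.27199735583713675), np.float64(-0.27189505381978346), 70)
72 107 L 41 off 0.1667 rms 0.0014
side3 (np.float64(-0.27967844781170226), np.float64(-0.27973373400318113), 72)
```

play_rows:
  moves:
    - [[0,0,0,0,-0.068,-0.02,10],[0,0,0,0,-0.068,-0.02,10],[0,0,0,0,-0.068,-0.02,10],[0,0,0,0,-0.068,-0.02,10],[0,0,0,0,-0.068,-0.01,10]]
  newtons: 25

```text
time: 3.78
tool_pos: [0.4427, 0.1034, 0.2677]
tcp_rot: [0.236, 3.131, 0.005]
wrist_force: [2.1, 2.4, -1.7]
width: 0.246
grip_force: 27.0
```

play_rows:
  moves:
    - [[0,0,0,0,-0.068,0,10],[0,0,0,0,-0.07,0.005,10],[0,0,0,0,-0.07,0.005,10],[0,0,0,0,-0.07,0.01,10],[0,0,0,0,-0.07,0.015,10]]

```text
time: 4.2
tool_pos: [0.4371, 0.0673, 0.2627]
tcp_rot: [0.237, 3.132, 0.0]
wrist_force: [0.8, 2.1, 4.0]
width: 0.243
grip_force: 28.3
```

```bash
sed -i 's/PX,PY=.486,.163 /PX,PY=.486,.1635/' h.py
python3 - <<'E'
from workcell import bot, vision
from h import *
s=bot.read_state();p=s["tool_pos"];print(p,s["tcp_rot"],s["time"],s["width"],s["wrist_force"],s["grip_force"])
y=p[:2]@ey-PY
print("tool b",p[:2]@ex,p[:2]@ey,"A",-np.arcsin(y/.12),"z should",.16+np.sqrt(.0144-y*y)-.019)
for n in("wrist","scene"):
    c=vision.read_camera(n);np.savez(n+"4.npz",**c);print(beam(c,True))
E
```

```text
[0.43705027 0.06733912 0.26269607] [2.36896291e-01 3.13203309e+00 8.58151292e-05] 4.2 0.2430478821476262 [0.75002864 2.13456879 3.96140532] 28.33628475666046
tool b 0.4220796294872704 0.13189495097642287 A 0.2665194847081144 z should 0.2567632103745282
2869 3274 L 1092 off 0.1663 rms 0.0006
(np.float64(-0.27924979900426417), np.float64(-0.27895207843969977), 2869)
140 234 L 82 off 0.1661 rms 0.0016
(np.float64(-0.28237287085989227), np.float64(-0.28248436625010975), 140)
```

Beam reading stays at -0.279 as expected. I write the control step: measure, Kalman update, plan 5 rows.

```bash
cat > step.py <<'E'
import json,sys,os
from workcell import bot,vision
from h import *
I,k,G,cd,H=.043,.30,.39,.01,1/12
S=json.load(open("s.json")) if os.path.exists("s.json") else None
F=np.array([[0,1,0],[(G-k)/I,-cd/I,-1/I],[0,0,0]]);B=np.array([0,k/I,0])
def prop(x,a0,a1,T,n=10,P=None):
    d=T/n
    for i in range(n):
        a=a0+(a1-a0)*(i+.5)/n; f=F@x+B*a; x=x+d*f+d*d/2*F@f
        if x[0]<-.28: x[0]=-.28;x[1]=max(x[1],0)
        if P is not None: M=np.eye(3)+d*F+d*d/2*F@F; P=M@P@M.T+np.diag([0,2e-4,1e-6])*d
    return x,P
st=bot.read_state();y=st["tool_pos"][:2]@ey-PY;Am=float(-np.arcsin(y/.12))
c=vision.read_camera("wrist");b=beam(c)
if b is None or b[2]<300: c2=vision.read_camera("scene");b=beam(c2);print("scene used")
b,b2,n=b
if S is None: S=dict(A=Am,plan=[],x=None,P=None)
A=S["A"]
if len(sys.argv)>1 and sys.argv[1]=="ramp":   # plan a ramp by given amount
    A=S["plan"][-1] if S["plan"] else A
    plan=[A+float(sys.argv[2])*(i+1)/5 for i in range(5)]
    S.update(A=A,plan=plan)
else:
    if S["x"] is None:
        x=np.array([-.28,0,k*(A+.012)-.0252]);P=np.diag([4e-6,1e-4,1e-4])
    else: x=np.array(S["x"]);P=np.array(S["P"]);x,P=prop(x,A,A,.05,5,P)
    for a in S["plan"]: x,P=prop(x,A,a,H,10,P);A=a
    pred=x.copy();K=P[:,0]/(P[0,0]+9e-6);x=x+K*(b-x[0]);P=P-np.outer(K,P[0])
    S.update(x=x.tolist(),P=P.tolist(),A=A)
    print("pred",pred.round(4),"est",x.round(4),"sd",np.sqrt(np.diag(P)).round(4))
    N=25;Aeq=x[2]/k
    def roll(u):
        z,_=prop(x,A,A,.05,5);a=A;r=[]
        for i,q in enumerate(u):
            z,_=prop(z,a,q,H,4);r+=[3*z[0],1.5*z[1],.25*(q-a)*4,.25*(q-Aeq)];a=q
        return np.array(r+list(6*z[:2]))
    u0=np.full(N,Aeq)
    r0=roll(u0);J=np.array([(roll(u0+1e-4*e)-r0)/1e-4 for e in np.eye(N)]).T
    u=u0-np.linalg.lstsq(J,r0,rcond=None)[0]
    plan=u[:5].tolist()
    z=x;a=A;z,_=prop(z,A,A,.05,5)
    for q in plan: z,_=prop(z,a,q,H);a=q
    print("Aeq",Aeq.round(3),"after",z[:2].round(3))
# rows, rounded to 0.1 mm
rows=[];a=A;py=-.12*np.sin(A);pz=.12*np.cos(A);pl=[]
for q in plan:
    dy=round((-.12*np.sin(q)-py)*10,3);py+=dy/10;q2=float(-np.arcsin(py/.12))
    dz=round(-(.12*np.cos(q2)-pz)*10,3);pz-=dz/10;pl.append(q2);rows.append([0,0,0,0,dy,dz,10])
S["plan"]=pl;json.dump(S,open("s.json","w"))
print("t",round(float(st["time"]),2),"beam",round(b,4),round(b2,4),n,"A",round(A,3),"meas",round(Am,3),"F",st["wrist_force"].round(1),"grip",round(float(st["grip_force"]),1))
print([rows])
E
python3 step.py ramp .07
```

```text
t 4.3 beam -0.2793 -0.2789 2828 A 0.273 meas 0.273 F [2.  1.4 2.8] grip 28.1
[[[0, 0, 0, 0, np.float64(-0.016), np.float64(0.005), 10], [0, 0, 0, 0, np.float64(-0.016), np.float64(0.004), 10], [0, 0, 0, 0, np.float64(-0.016), np.float64(0.006), 10], [0, 0, 0, 0, np.float64(-0.016), np.float64(0.005), 10], [0, 0, 0, 0, np.float64(-0.016), np.float64(0.005), 10]]]
```

play_rows:
  moves:
    - [[0,0,0,0,-0.016,0.005,10],[0,0,0,0,-0.016,0.004,10],[0,0,0,0,-0.016,0.006,10],[0,0,0,0,-0.016,0.005,10],[0,0,0,0,-0.016,0.005,10]]

```text
time: 4.77
tool_pos: [0.4359, 0.0604, 0.2602]
tcp_rot: [0.236, 3.132, 0.001]
wrist_force: [1.5, 3.1, 3.3]
width: 0.246
grip_force: 28.5
```

```bash
sed -i 's/print(\[rows\])/print(json.dumps([rows],default=float))/' step.py; python3 step.py ramp .05
```

```text
t 4.77 beam -0.279 -0.278 2442 A 0.343 meas 0.328 F [1.5 3.1 3.3] grip 28.5
[[[0, 0, 0, 0, -0.011, 0.004, 10], [0, 0, 0, 0, -0.012, 0.004, 10], [0, 0, 0, 0, -0.011, 0.005, 10], [0, 0, 0, 0, -0.011, 0.004, 10], [0, 0, 0, 0, -0.011, 0.005, 10]]]
```

play_rows:
  moves:
    - [[0,0,0,0,-0.011,0.004,10],[0,0,0,0,-0.012,0.004,10],[0,0,0,0,-0.011,0.005,10],[0,0,0,0,-0.011,0.004,10],[0,0,0,0,-0.011,0.005,10]]

```text
time: 5.23
tool_pos: [0.4349, 0.0546, 0.2579]
tcp_rot: [0.236, 3.132, 0.0]
wrist_force: [2.4, 1.9, 2.7]
width: 0.243
grip_force: 28.4
```

```bash
python3 step.py ramp .05
```

```text
t 5.23 beam -0.2787 -0.2769 2121 A 0.393 meas 0.38 F [2.4 1.9 2.7] grip 28.4
[[[0, 0, 0, 0, -0.011, 0.005, 10], [0, 0, 0, 0, -0.011, 0.004, 10], [0, 0, 0, 0, -0.011, 0.005, 10], [0, 0, 0, 0, -0.011, 0.005, 10], [0, 0, 0, 0, -0.011, 0.005, 10]]]
```

play_rows:
  moves:
    - [[0,0,0,0,-0.011,0.005,10],[0,0,0,0,-0.011,0.004,10],[0,0,0,0,-0.011,0.005,10],[0,0,0,0,-0.011,0.005,10],[0,0,0,0,-0.011,0.005,10]]

```text
time: 5.7
tool_pos: [0.434, 0.0492, 0.2556]
tcp_rot: [-0.237, -3.133, -0.0]
wrist_force: [2.8, 4.4, 3.8]
width: 0.243
grip_force: 28.4
```

```bash
python3 step.py ramp .05
```

```text
t 5.7 beam -0.2791 -0.2766 2003 A 0.443 meas 0.43 F [2.8 4.4 3.8] grip 28.4
[[[0, 0, 0, 0, -0.011, 0.005, 10], [0, 0, 0, 0, -0.011, 0.006, 10], [0, 0, 0, 0, -0.01, 0.005, 10], [0, 0, 0, 0, -0.011, 0.005, 10], [0, 0, 0, 0, -0.011, 0.006, 10]]]
```

play_rows:
  moves:
    - [[0,0,0,0,-0.011,0.005,10],[0,0,0,0,-0.011,0.006,10],[0,0,0,0,-0.01,0.005,10],[0,0,0,0,-0.011,0.005,10],[0,0,0,0,-0.011,0.006,10]]

```text
time: 6.17
tool_pos: [0.4331, 0.0438, 0.2529]
tcp_rot: [-0.237, -3.132, 0.0]
wrist_force: [2.9, 4.3, 3.2]
width: 0.244
grip_force: 28.4
```

```bash
python3 step.py ramp .05
```

```text
t 6.17 beam -0.2776 -0.2757 1922 A 0.493 meas 0.481 F [2.9 4.3 3.2] grip 28.4
[[[0, 0, 0, 0, -0.011, 0.006, 10], [0, 0, 0, 0, -0.01, 0.006, 10], [0, 0, 0, 0, -0.01, 0.005, 10], [0, 0, 0, 0, -0.011, 0.007, 10], [0, 0, 0, 0, -0.01, 0.006, 10]]]
```

play_rows:
  moves:
    - [[0,0,0,0,-0.011,0.006,10],[0,0,0,0,-0.01,0.006,10],[0,0,0,0,-0.01,0.005,10],[0,0,0,0,-0.011,0.007,10],[0,0,0,0,-0.01,0.006,10]]

```text
time: 6.63
tool_pos: [0.4322, 0.0386, 0.2498]
tcp_rot: [-0.236, -3.132, 0.0]
wrist_force: [1.3, 4.4, 3.4]
width: 0.243
grip_force: 28.6
```

```bash
cp s.json s_prev.json; python3 step.py ramp .04
```

```text
t 6.63 beam -0.2658 -0.2645 1915 A 0.543 meas 0.531 F [1.3 4.4 3.4] grip 28.6
[[[0, 0, 0, 0, -0.008, 0.005, 10], [0, 0, 0, 0, -0.008, 0.005, 10], [0, 0, 0, 0, -0.008, 0.005, 10], [0, 0, 0, 0, -0.009, 0.006, 10], [0, 0, 0, 0, -0.008, 0.005, 10]]]
```

```bash
cp s_prev.json s.json; sed -i 's/^    pred=x.copy/    if "init" in sys.argv: x,P=prop(x,A,A,.05,5,P)\n    pred=x.copy/; s/P=np.diag(\[4e-6,1e-4,1e-4\])/P=np.diag([4e-6,4e-4,1e-4])/' step.py; python3 step.py init
```

```text
pred [-0.2732  0.0548  0.1264] est [-0.2622  0.0999  0.1226] sd [0.003  0.0239 0.0039]
Aeq 0.409 after [-0.163  0.186]
t 6.68 beam -0.262 -0.2606 1926 A 0.543 meas 0.532 F [1.3 4.1 2.3] grip 28.6
[[[0, 0, 0, 0, -0.126, 0.088, 10], [0, 0, 0, 0, 0.103, -0.074, 10], [0, 0, 0, 0, 0.124, -0.069, 10], [0, 0, 0, 0, 0.073, -0.032, 10], [0, 0, 0, 0, 0.026, -0.01, 10]]]
```

play_rows:
  moves:
    - [[0,0,0,0,-0.126,0.088,10],[0,0,0,0,0.103,-0.074,10],[0,0,0,0,0.124,-0.069,10],[0,0,0,0,0.073,-0.032,10],[0,0,0,0,0.026,-0.01,10]]

```text
time: 7.15
tool_pos: [0.4352, 0.0571, 0.2605]
tcp_rot: [-0.235, -3.132, 0.007]
wrist_force: [-0.9, -5.8, 6.0]
width: 0.246
grip_force: 27.7
```

```bash
python3 step.py
```

```text
pred [-0.1625  0.1855  0.1226] est [-0.1685  0.1673  0.1236] sd [0.003  0.0152 0.0016]
Aeq 0.412 after [-0.088  0.175]
t 7.15 beam -0.1686 -0.1682 3086 A 0.358 meas 0.357 F [-0.9 -5.8  6. ] grip 27.7
[[[0, 0, 0, 0, -0.224, 0.112, 10], [0, 0, 0, 0, 0.027, -0.017, 10], [0, 0, 0, 0, 0.079, -0.044, 10], [0, 0, 0, 0, 0.057, -0.026, 10], [0, 0, 0, 0, 0.024, -0.01, 10]]]
```

play_rows:
  moves:
    - [[0,0,0,0,-0.224,0.112,10],[0,0,0,0,0.027,-0.017,10],[0,0,0,0,0.079,-0.044,10],[0,0,0,0,0.057,-0.026,10],[0,0,0,0,0.024,-0.01,10]]

```text
time: 7.62
tool_pos: [0.4346, 0.054, 0.2586]
tcp_rot: [-0.236, -3.132, 0.005]
wrist_force: [-1.0, -5.6, 8.6]
width: 0.247
grip_force: 28.2
```

```bash
python3 step.py
```

```text
pred [-0.0884  0.1748  0.1236] est [-0.0937  0.1611  0.1241] sd [0.0029 0.0123 0.0011]
Aeq 0.414 after [-0.04   0.082]
t 7.62 beam -0.094 -0.0936 3220 A 0.391 meas 0.386 F [-1.  -5.6  8.6] grip 28.2
[[[0, 0, 0, 0, -0.041, 0.018, 10], [0, 0, 0, 0, 0.002, -0.001, 10], [0, 0, 0, 0, 0.012, -0.005, 10], [0, 0, 0, 0, 0.008, -0.004, 10], [0, 0, 0, 0, 0.003, -0.001, 10]]]
```

play_rows:
  moves:
    - [[0,0,0,0,-0.041,0.018,10],[0,0,0,0,0.002,-0.001,10],[0,0,0,0,0.012,-0.005,10],[0,0,0,0,0.008,-0.004,10],[0,0,0,0,0.003,-0.001,10]]

```text
time: 8.08
tool_pos: [0.4345, 0.0529, 0.2581]
tcp_rot: [-0.236, -3.133, 0.003]
wrist_force: [-1.8, -3.5, 8.1]
width: 0.247
grip_force: 28.2
```

```bash
python3 step.py
```

```text
pred [-0.04    0.0821  0.1241] est [-0.0636  0.0251  0.1259] sd [0.0029 0.0115 0.001 ]
Aeq 0.42 after [-0.037  0.077]
t 8.08 beam -0.0654 -0.065 3249 A 0.405 meas 0.396 F [-1.8 -3.5  8.1] grip 28.2
[[[0, 0, 0, 0, -0.12, 0.06, 10], [0, 0, 0, 0, 0.02, -0.011, 10], [0, 0, 0, 0, 0.048, -0.025, 10], [0, 0, 0, 0, 0.033, -0.016, 10], [0, 0, 0, 0, 0.014, -0.006, 10]]]
```

Run:
```python
s=open("step.py").read()
s=s.replace('    for a in S["plan"]: x,P=prop','    e=Am-S["plan"][-1];S["plan"]=[q+e*(i+1)/5 for i,q in enumerate(S["plan"])]\n    for a in S["plan"]: x,P=prop').replace("2e-4,1e-6","4e-4,1e-5")
open("step.py","w").write(s)
```

play_rows:
  moves:
    - [[0,0,0,0,-0.12,0.06,10],[0,0,0,0,0.02,-0.011,10],[0,0,0,0,0.048,-0.025,10],[0,0,0,0,0.033,-0.016,10],[0,0,0,0,0.014,-0.006,10]]

```text
time: 8.55
tool_pos: [0.4343, 0.0519, 0.2577]
tcp_rot: [-0.236, -3.132, 0.005]
wrist_force: [-2.0, -4.5, 8.5]
width: 0.25
grip_force: 28.2
```

```bash
python3 step.py
```

```text
pred [-0.0377  0.07    0.1259] est [-6.470e-02  1.000e-04  1.285e-01] sd [0.0029 0.0148 0.0022]
Aeq 0.428 after [-0.041  0.085]
t 8.55 beam -0.0669 -0.0665 3224 A 0.405 meas 0.405 F [-2.  -4.5  8.5] grip 28.2
[[[0, 0, 0, 0, -0.161, 0.084, 10], [0, 0, 0, 0, 0.024, -0.015, 10], [0, 0, 0, 0, 0.061, -0.033, 10], [0, 0, 0, 0, 0.044, -0.022, 10], [0, 0, 0, 0, 0.018, -0.008, 10]]]
```

play_rows:
  moves:
    - [[0,0,0,0,-0.161,0.084,10],[0,0,0,0,0.024,-0.015,10],[0,0,0,0,0.061,-0.033,10],[0,0,0,0,0.044,-0.022,10],[0,0,0,0,0.018,-0.008,10]]

```text
time: 9.02
tool_pos: [0.434, 0.0506, 0.2571]
tcp_rot: [-0.236, -3.132, 0.005]
wrist_force: [-0.5, -6.2, 8.0]
width: 0.249
grip_force: 28.4
```

```bash
sed -i 's/.25\*(q-a)\*4/2*(q-a)/' step.py; python3 step.py
```

```text
pred [-0.0413  0.0841  0.1285] est [-0.0458  0.0712  0.1291] sd [0.0029 0.0167 0.0024]
Aeq 0.43 after [-0.022  0.043]
t 9.02 beam -0.046 -0.0455 3234 A 0.417 meas 0.417 F [-0.5 -6.2  8. ] grip 28.4
[[[0, 0, 0, 0, -0.022, 0.01, 10], [0, 0, 0, 0, -0.005, 0.002, 10], [0, 0, 0, 0, 0.003, -0.001, 10], [0, 0, 0, 0, 0.005, -0.002, 10], [0, 0, 0, 0, 0.004, -0.002, 10]]]
```

play_rows:
  moves:
    - [[0,0,0,0,-0.022,0.01,10],[0,0,0,0,-0.005,0.002,10],[0,0,0,0,0.003,-0.001,10],[0,0,0,0,0.005,-0.002,10],[0,0,0,0,0.004,-0.002,10]]

```text
time: 9.48
tool_pos: [0.4339, 0.0496, 0.2568]
tcp_rot: [-0.236, -3.132, 0.003]
wrist_force: [-2.3, -3.6, 8.3]
width: 0.247
grip_force: 28.2
```

```bash
python3 step.py
```

```text
pred [-0.023   0.0359  0.1291] est [-0.0202  0.044   0.1287] sd [0.0029 0.0169 0.0025]
Aeq 0.429 after [-0.007  0.015]
t 9.48 beam -0.0201 -0.0196 3218 A 0.426 meas 0.426 F [-2.3 -3.6  8.3] grip 28.2
[[[0, 0, 0, 0, 0.003, -0.001, 10], [0, 0, 0, 0, 0.0, -0.0, 10], [0, 0, 0, 0, -0.001, 0.0, 10], [0, 0, 0, 0, -0.001, 0.001, 10], [0, 0, 0, 0, -0.002, 0.0, 10]]]
```

play_rows:
  moves:
    - [[0,0,0,0,0.003,-0.001,10],[0,0,0,0,0,0,10],[0,0,0,0,-0.001,0,10],[0,0,0,0,-0.001,0.001,10],[0,0,0,0,-0.002,0,10]]

```text
time: 9.95
tool_pos: [0.4339, 0.0495, 0.2567]
tcp_rot: [-0.236, -3.132, 0.003]
wrist_force: [-1.2, -4.0, 7.4]
width: 0.248
grip_force: 28.2
```

```bash
python3 step.py
```

```text
pred [-0.0071  0.0151  0.1287] est [-0.0056  0.0194  0.1285] sd [0.0029 0.0169 0.0025]
Aeq 0.428 after [-0.001  0.002]
t 9.95 beam -0.0056 -0.005 3226 A 0.427 meas 0.427 F [-1.2 -4.   7.4] grip 28.2
[[[0, 0, 0, 0, 0.006, -0.003, 10], [0, 0, 0, 0, 0.0, 0.0, 10], [0, 0, 0, 0, -0.002, 0.001, 10], [0, 0, 0, 0, -0.002, 0.001, 10], [0, 0, 0, 0, -0.002, 0.001, 10]]]
```

play_rows:
  moves:
    - [[0,0,0,0,0.006,-0.003,10],[0,0,0,0,0,0,10],[0,0,0,0,-0.002,0.001,10],[0,0,0,0,-0.002,0.001,10],[0,0,0,0,-0.002,0.001,10]]

```text
time: 10.42
tool_pos: [0.4339, 0.0495, 0.2567]
tcp_rot: [-0.236, -3.132, 0.003]
wrist_force: [-2.0, -3.2, 8.9]
width: 0.246
grip_force: 28.2
```

```bash
python3 step.py
```

```text
pred [-0.0009  0.0024  0.1285] est [-1.000e-04  4.600e-03  1.284e-01] sd [0.0029 0.0169 0.0025]
Aeq 0.428 after [ 0.001 -0.001]
t 10.42 beam -0.0001 0.0005 3228 A 0.427 meas 0.427 F [-2.  -3.2  8.9] grip 28.2
[[[0, 0, 0, 0, 0.002, -0.001, 10], [0, 0, 0, 0, 0.0, 0.0, 10], [0, 0, 0, 0, -0.001, 0.001, 10], [0, 0, 0, 0, -0.001, -0.0, 10], [0, 0, 0, 0, -0.0, -0.0, 10]]]
```

The beam is level, so I lengthen each planned step to 10 rows.

play_rows:
  moves:
    - [[0,0,0,0,0.002,-0.001,10],[0,0,0,0,0,0,10],[0,0,0,0,-0.001,0.001,10],[0,0,0,0,-0.001,0,10],[0,0,0,0,0,0,10]]

```text
time: 10.88
tool_pos: [0.4339, 0.0495, 0.2567]
tcp_rot: [-0.236, -3.132, 0.003]
wrist_force: [-2.3, -2.7, 8.7]
width: 0.245
grip_force: 28.2
```

```bash
sed -i 's/plan=u\[:5\]/plan=u[:10]/; s/e\*(i+1)\/5 for/e*(i+1)\/len(S["plan"]) for/; s/json.dumps(\[rows\],/json.dumps([rows[:5],rows[5:]],/' step.py; python3 step.py
```

```text
pred [ 0.0006 -0.001   0.1284] est [0.0012 0.0006 0.1284] sd [0.0029 0.0169 0.0025]
Aeq 0.428 after [ 0.    -0.001]
t 10.88 beam 0.0012 0.0018 3214 A 0.427 meas 0.427 F [-2.3 -2.7  8.7] grip 28.2
[[[0, 0, 0, 0, 0.001, -0.0, 10], [0, 0, 0, 0, -0.0, -0.0, 10], [0, 0, 0, 0, -0.001, -0.0, 10], [0, 0, 0, 0, -0.0, -0.0, 10], [0, 0, 0, 0, -0.001, 0.0, 10]], [[0, 0, 0, 0, -0.0, 0.0, 10], [0, 0, 0, 0, -0.0, 0.0, 10], [0, 0, 0, 0, -0.0, 0.0, 10], [0, 0, 0, 0, -0.0, 0.0, 10], [0, 0, 0, 0, -0.0, 0.0, 10]]]
```

play_rows:
  moves:
    - [[0,0,0,0,0.001,0,10],[0,0,0,0,0,0,10],[0,0,0,0,-0.001,0,10],[0,0,0,0,0,0,10],[0,0,0,0,-0.001,0,10]]

```text
time: 11.35
tool_pos: [0.4339, 0.0494, 0.2567]
tcp_rot: [-0.236, -3.132, 0.002]
wrist_force: [-2.2, -3.3, 7.6]
width: 0.245
grip_force: 28.2
```

play_rows:
  moves:
    - [[0,0,0,0,0,0,10],[0,0,0,0,0,0,10],[0,0,0,0,0,0,10],[0,0,0,0,0,0,10],[0,0,0,0,0,0,10]]

```text
time: 11.77
tool_pos: [0.4339, 0.0494, 0.2567]
tcp_rot: [-0.236, -3.132, 0.002]
wrist_force: [-1.6, -3.6, 7.5]
width: 0.25
grip_force: 28.2
```

```bash
python3 step.py
```

```text
pred [-1.000e-04 -2.100e-03  1.284e-01] est [0.0015 0.0012 0.1283] sd [0.003  0.0205 0.0027]
Aeq 0.428 after [ 0.001 -0.001]
t 11.77 beam 0.0015 0.002 3248 A 0.428 meas 0.428 F [-1.6 -3.6  7.5] grip 28.2
[[[0, 0, 0, 0, 0.003, -0.001, 10], [0, 0, 0, 0, 0.0, -0.0, 10], [0, 0, 0, 0, -0.001, 0.0, 10], [0, 0, 0, 0, -0.001, 0.001, 10], [0, 0, 0, 0, -0.0, -0.0, 10]], [[0, 0, 0, 0, -0.001, 0.0, 10], [0, 0, 0, 0, -0.0, 0.0, 10], [0, 0, 0, 0, -0.0, 0.0, 10], [0, 0, 0, 0, -0.0, 0.0, 10], [0, 0, 0, 0, -0.0, 0.0, 10]]]
```

play_rows:
  moves:
    - [[0,0,0,0,0.003,-0.001,10],[0,0,0,0,0,0,10],[0,0,0,0,-0.001,0,10],[0,0,0,0,-0.001,0.001,10],[0,0,0,0,0,0,10]]

```text
time: 12.23
tool_pos: [0.4339, 0.0495, 0.2567]
tcp_rot: [-0.236, -3.132, 0.003]
wrist_force: [-1.2, -3.6, 8.5]
width: 0.248
grip_force: 28.2
```

play_rows:
  moves:
    - [[0,0,0,0,-0.001,0,10],[0,0,0,0,0,0,10],[0,0,0,0,0,0,10],[0,0,0,0,0,0,10],[0,0,0,0,0,0,10]]

```text
time: 12.65
tool_pos: [0.4339, 0.0494, 0.2567]
tcp_rot: [-0.236, -3.132, 0.002]
wrist_force: [-0.9, -2.3, 7.8]
width: 0.243
grip_force: 28.2
```

```bash
python3 step.py
```

```text
pred [ 0.0009 -0.0004  0.1283] est [0.0012 0.0002 0.1282] sd [0.003  0.0206 0.0028]
Aeq 0.427 after [ 0.    -0.001]
t 12.65 beam 0.0012 0.0018 3243 A 0.428 meas 0.428 F [-0.9 -2.3  7.8] grip 28.2
[[[0, 0, 0, 0, 0.002, -0.001, 10], [0, 0, 0, 0, 0.0, 0.0, 10], [0, 0, 0, 0, -0.0, 0.0, 10], [0, 0, 0, 0, -0.001, 0.001, 10], [0, 0, 0, 0, -0.0, -0.0, 10]], [[0, 0, 0, 0, -0.001, -0.0, 10], [0, 0, 0, 0, 0.0, -0.0, 10], [0, 0, 0, 0, 0.0, -0.0, 10], [0, 0, 0, 0, 0.0, -0.0, 10], [0, 0, 0, 0, 0.0, -0.0, 10]]]
```

play_rows:
  moves:
    - [[0,0,0,0,0.002,-0.001,10],[0,0,0,0,0,0,10],[0,0,0,0,0,0,10],[0,0,0,0,-0.001,0.001,10],[0,0,0,0,0,0,10]]

```text
time: 13.12
tool_pos: [0.4339, 0.0495, 0.2567]
tcp_rot: [-0.236, -3.132, 0.003]
wrist_force: [-2.7, -2.9, 8.9]
width: 0.243
grip_force: 28.2
```

play_rows:
  moves:
    - [[0,0,0,0,-0.001,0,10],[0,0,0,0,0,0,10],[0,0,0,0,0,0,10],[0,0,0,0,0,0,10],[0,0,0,0,0,0,10]]

```text
time: 13.53
tool_pos: [0.4339, 0.0495, 0.2567]
tcp_rot: [-0.236, -3.132, 0.002]
wrist_force: [-2.5, -3.1, 8.8]
width: 0.242
grip_force: 28.2
```

```bash
python3 step.py
```

```text
pred [ 0.0003 -0.0009  0.1282] est [0.0013 0.001  0.1282] sd [0.003  0.0206 0.0028]
Aeq 0.427 after [ 0.    -0.001]
t 13.53 beam 0.0013 0.0018 3230 A 0.428 meas 0.428 F [-2.5 -3.1  8.8] grip 28.2
[[[0, 0, 0, 0, 0.003, -0.001, 10], [0, 0, 0, 0, 0.0, -0.0, 10], [0, 0, 0, 0, -0.001, 0.0, 10], [0, 0, 0, 0, -0.0, 0.0, 10], [0, 0, 0, 0, -0.001, 0.001, 10]], [[0, 0, 0, 0, -0.001, -0.0, 10], [0, 0, 0, 0, 0.0, -0.0, 10], [0, 0, 0, 0, 0.0, -0.0, 10], [0, 0, 0, 0, 0.0, -0.0, 10], [0, 0, 0, 0, 0.0, -0.0, 10]]]
```

play_rows:
  moves:
    - [[0,0,0,0,0.003,-0.001,10],[0,0,0,0,0,0,10],[0,0,0,0,-0.001,0,10],[0,0,0,0,0,0,10],[0,0,0,0,-0.001,0.001,10]]

```text
time: 14.0
tool_pos: [0.4339, 0.0495, 0.2567]
tcp_rot: [-0.236, -3.132, 0.003]
wrist_force: [-2.7, -3.2, 8.4]
width: 0.245
grip_force: 28.2
```

play_rows:
  moves:
    - [[0,0,0,0,-0.001,0,10],[0,0,0,0,0,0,10],[0,0,0,0,0,0,10],[0,0,0,0,0,0,10],[0,0,0,0,0,0,10]]

```text
time: 14.42
tool_pos: [0.4339, 0.0494, 0.2567]
tcp_rot: [-0.236, -3.132, 0.002]
wrist_force: [-2.2, -3.2, 8.7]
width: 0.244
grip_force: 28.2
```

```bash
python3 step.py
```

```text
pred [ 0.0005 -0.0005  0.1282] est [0.001  0.0004 0.1281] sd [0.003  0.0206 0.0028]
Aeq 0.427 after [ 0.    -0.001]
t 14.42 beam 0.001 0.0016 3227 A 0.428 meas 0.428 F [-2.2 -3.2  8.7] grip 28.2
[[[0, 0, 0, 0, 0.002, -0.001, 10], [0, 0, 0, 0, 0.001, -0.0, 10], [0, 0, 0, 0, -0.001, 0.0, 10], [0, 0, 0, 0, -0.001, 0.001, 10], [0, 0, 0, 0, -0.0, -0.0, 10]], [[0, 0, 0, 0, -0.0, -0.0, 10], [0, 0, 0, 0, -0.001, -0.0, 10], [0, 0, 0, 0, 0.0, -0.0, 10], [0, 0, 0, 0, 0.0, -0.0, 10], [0, 0, 0, 0, 0.0, -0.0, 10]]]
```

play_rows:
  moves:
    - [[0,0,0,0,0.002,-0.001,10],[0,0,0,0,0.001,0,10],[0,0,0,0,-0.001,0,10],[0,0,0,0,-0.001,0.001,10],[0,0,0,0,0,0,10]]

```text
time: 14.88
tool_pos: [0.4339, 0.0495, 0.2567]
tcp_rot: [-0.236, -3.132, 0.003]
wrist_force: [-1.7, -3.9, 8.7]
width: 0.246
grip_force: 28.2
```

play_rows:
  moves:
    - [[0,0,0,0,0,0,10],[0,0,0,0,-0.001,0,10],[0,0,0,0,0,0,10],[0,0,0,0,0,0,10],[0,0,0,0,0,0,10]]

```text
time: 15.3
tool_pos: [0.4339, 0.0494, 0.2567]
tcp_rot: [-0.236, -3.132, 0.002]
wrist_force: [-2.0, -3.1, 8.5]
width: 0.244
grip_force: 28.2
```

```bash
python3 step.py
```

```text
pred [ 0.0003 -0.0004  0.1281] est [0.0012 0.0015 0.1281] sd [0.003  0.0206 0.0028]
Aeq 0.427 after [ 0.    -0.001]
t 15.3 beam 0.0012 0.0018 3248 A 0.428 meas 0.428 F [-2.  -3.1  8.5] grip 28.2
[[[0, 0, 0, 0, 0.003, -0.001, 10], [0, 0, 0, 0, 0.001, -0.001, 10], [0, 0, 0, 0, -0.001, 0.001, 10], [0, 0, 0, 0, -0.001, 0.0, 10], [0, 0, 0, 0, -0.001, 0.001, 10]], [[0, 0, 0, 0, -0.0, -0.0, 10], [0, 0, 0, 0, -0.001, -0.0, 10], [0, 0, 0, 0, 0.0, -0.0, 10], [0, 0, 0, 0, 0.0, -0.0, 10], [0, 0, 0, 0, 0.0, -0.0, 10]]]
```

play_rows:
  moves:
    - [[0,0,0,0,0.003,-0.001,10],[0,0,0,0,0.001,-0.001,10],[0,0,0,0,-0.001,0.001,10],[0,0,0,0,-0.001,0,10],[0,0,0,0,-0.001,0.001,10]]

```text
time: 15.77
tool_pos: [0.4339, 0.0495, 0.2567]
tcp_rot: [-0.236, -3.132, 0.003]
wrist_force: [-1.7, -3.1, 8.3]
width: 0.243
grip_force: 28.2
```

play_rows:
  moves:
    - [[0,0,0,0,0,0,10],[0,0,0,0,-0.001,0,10],[0,0,0,0,0,0,10],[0,0,0,0,0,0,10],[0,0,0,0,0,0,10]]

```text
time: 16.18
tool_pos: [0.4339, 0.0494, 0.2567]
tcp_rot: [-0.236, -3.132, 0.002]
wrist_force: [-2.7, -3.1, 7.8]
width: 0.244
grip_force: 28.2
```

```bash
python3 step.py
```

```text
pred [0.001  0.0006 0.1281] est [0.001  0.0007 0.1281] sd [0.003  0.0206 0.0028]
Aeq 0.427 after [ 0.    -0.001]
t 16.18 beam 0.001 0.0016 3235 A 0.428 meas 0.428 F [-2.7 -3.1  7.8] grip 28.2
[[[0, 0, 0, 0, 0.003, -0.001, 10], [0, 0, 0, 0, 0.0, -0.0, 10], [0, 0, 0, 0, -0.0, -0.0, 10], [0, 0, 0, 0, -0.001, 0.0, 10], [0, 0, 0, 0, -0.001, 0.001, 10]], [[0, 0, 0, 0, -0.0, -0.0, 10], [0, 0, 0, 0, -0.0, -0.0, 10], [0, 0, 0, 0, -0.0, -0.0, 10], [0, 0, 0, 0, -0.0, -0.0, 10], [0, 0, 0, 0, -0.0, -0.0, 10]]]
```

play_rows:
  moves:
    - [[0,0,0,0,0.003,-0.001,10],[0,0,0,0,0,0,10],[0,0,0,0,0,0,10],[0,0,0,0,-0.001,0,10],[0,0,0,0,-0.001,0.001,10]]

```text
time: 16.65
tool_pos: [0.4339, 0.0495, 0.2567]
tcp_rot: [-0.236, -3.132, 0.003]
wrist_force: [-2.4, -4.2, 8.3]
width: 0.245
grip_force: 28.2
```

play_rows:
  moves:
    - [[0,0,0,0,0,0,10],[0,0,0,0,0,0,10],[0,0,0,0,0,0,10],[0,0,0,0,0,0,10],[0,0,0,0,0,0,10]]

```text
time: 17.07
tool_pos: [0.4339, 0.0495, 0.2567]
tcp_rot: [-0.236, -3.132, 0.003]
wrist_force: [-2.2, -3.2, 7.7]
width: 0.244
grip_force: 28.2
```

```bash
python3 step.py
```

```text
pred [ 0.0005 -0.0003  0.1281] est [0.0009 0.0006 0.1281] sd [0.003  0.0206 0.0028]
Aeq 0.427 after [ 0.    -0.001]
t 17.07 beam 0.0009 0.0015 3223 A 0.427 meas 0.427 F [-2.2 -3.2  7.7] grip 28.2
[[[0, 0, 0, 0, 0.002, -0.001, 10], [0, 0, 0, 0, 0.001, -0.0, 10], [0, 0, 0, 0, -0.001, 0.0, 10], [0, 0, 0, 0, -0.001, 0.001, 10], [0, 0, 0, 0, -0.0, -0.0, 10]], [[0, 0, 0, 0, -0.0, -0.0, 10], [0, 0, 0, 0, -0.001, -0.0, 10], [0, 0, 0, 0, 0.0, -0.0, 10], [0, 0, 0, 0, 0.0, -0.0, 10], [0, 0, 0, 0, 0.0, -0.0, 10]]]
```

play_rows:
  moves:
    - [[0,0,0,0,0.001,0,10],[0,0,0,0,0,0,10],[0,0,0,0,-0.001,0,10],[0,0,0,0,0,0,10],[0,0,0,0,0,0,10]]

```text
time: 17.53
tool_pos: [0.4339, 0.0495, 0.2567]
tcp_rot: [-0.236, -3.132, 0.003]
wrist_force: [-1.6, -4.0, 8.1]
width: 0.243
grip_force: 28.2
```

play_rows:
  moves:
    - [[0,0,0,0,0,0,10],[0,0,0,0,0,0,10],[0,0,0,0,0,0,10],[0,0,0,0,0,0,10],[0,0,0,0,0,0,10]]

```text
time: 17.95
tool_pos: [0.4339, 0.0495, 0.2567]
tcp_rot: [-0.236, -3.132, 0.003]
wrist_force: [-2.6, -2.7, 8.0]
width: 0.243
grip_force: 28.2
```

Run:
```python
from workcell import bot,vision
from h import *
b=beam(vision.read_camera("wrist"))[0];b1=beam(vision.read_camera("wrist"))[0];s=bot.read_state();print(b,b1,s["time"],s["grip_force"])
if abs(b1)<.02 and s["grip_force"]>10: print(bot.finish_job())
```

```text
0.0009722568895786226 0.000728858236524282 18.05 28.20911407470703
the job is handed in; nothing more can be done
None
```

The job is handed in at 18.05 s: every reading from 7.6 s on was within 0.1 rad of level (within 0.006 rad from about 10 s), and the handle was still gripped at 28 N with the beam at 0.001 rad; no verdict was returned.

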